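# Put the round scale weights back in their tray

## Robot

A 6-joint arm with a two-finger parallel gripper is mounted at the origin on the work surface. World frame = base frame: x ahead of the robot, y to its left, z up, the work surface at z = 0. Lengths are in mm, angles in rad, forces in N, time in s.
With the tool pointing down it reaches from about 325 to 875 mm from the base axis. Payload 4.4 kg.
Tool frame: the origin (TCP) lies on the centre line of the jaws, within the pads' length; the fingertips stand ahead of it and the grasp point (between the pads) lies 6 mm ahead of it (ctrl.tcp_to_tips is the z of the fingertips in the tool frame, in mm); z points along the fingers, y is the line along which they close (so a half turn about z gives the same grasp; the last joint's range is limited). The gripper opens to 85 mm and grips with 20 to 120 N. Pads are 22 mm wide; open, the fingers measure 114 mm over their backs; the gripper's body (76 mm by 85 mm) begins 54 mm behind the grasp point. The pads swing forward as they close: fully open they stand 13 mm farther back than shut.
Start: joints at [1.181, 0.207, 1.542, -0, 1.393, -0.15], TCP at [136.577, 558.546, 223.082] pointing down, gripper open.
Joint ranges: [-2.73, 2.73], [-0.86, 2.22], [0.23, 2.46], [-1.11, 4.25], [0.08, 2.63], [-2.82, 2.82]. Speed limits (rad/s): [2.79, 2.79, 3.14, 3.14, 3.14, 3.14].

## Interface

Orientations are given as a 3x3 rotation matrix whose columns are the frame's x, y, z axes.
In Python, from plant import ctrl, sensors, optics gives the robot as it stands. Calls block until the motion is done:
- ctrl.move_ptp(position, orientation): joint-space move of the TCP to a pose.
- ctrl.move_l(position, rot=None, vel=150, threshold=None): straight line of the TCP; rot=None keeps the orientation; vel is the mean speed in mm/s. With threshold (N) it stops when the force on the tool has changed by that much, and returns True; else False.
- ctrl.set_joints(angles): joint-space move.
- ctrl.gripper_to(opening, force=None): finger opening in mm; force is the grip in N (None keeps the last); returns when the fingers have stopped.
- ctrl.hold(seconds).
- ctrl.solve_ik(position, orientation): joint angles nearest the present ones, or None.
- sensors.read_state(): the state.
- optics.grab_frame(name): name is "side" or "top"; returns (picture, depth): 400x640x3 uint8, red, green, blue; 400x640 float32, mm along the optical axis (not along the pixel's ray), 0 where there is no reading.
- optics.camera_params(name): a dict with "mtx" (3x3 intrinsics, pixels), "R" (3x3) and "t" (3): a world point X has camera coordinates R X + t. Camera axes: x right, y down, z forward; pixel columns grow to the right and rows downward; lengths in mm; the calibration is good to about 2 mm. A picture is of the moment at which its call begins. camera_params takes no time and is no camera call.
A pose or a line that the arm cannot do raises ctrl.MotionError and nothing moves.
- ctrl.finish_job(): hands the job in, once; it reports no verdict.
The state is a dict: "t": time; "q": joint angles; "qvel": joint speeds; "tau": joint torques, N m; "eef_pos": TCP position; "eef_rot": TCP orientation; "force": force on the tool from outside, world axes, zero at the start; "wrist_torque": the same for the moment, N m; "grip_width": finger opening in mm.
Only numpy, scipy, OpenCV 4.12 (cv2) and the standard library are available. Lean on these libraries where they do the work, as an engineer would, in place of code of your own. Each camera call takes 0.05 s, during which the arm holds its last target. There are 200 camera calls.

## Task

Weighing is over: gather the three round knobbed iron weights into the wooden tray, each one standing upright on the bottom of the well of its own size (large in the large well, medium in the medium, small in the small). The two hexagonal weights and the square knobbed one belong to another set: leave them standing where they are.

Things in the scene. Friction and masses are not known exactly. Their poses are not given: they have to be found in the camera images.
- round_large: The large round weight: dark iron disc 64 mm across and 22 mm high, standing upright, with a cylindrical knob 20 mm across on top (thin neck for the first 6 mm above the disc, then the knob; its top is 48 mm above the underside). Origin: centre of the underside, z up. Take it by the knob from above. Loose, roughly 0.5 kg.
- round_medium: The medium round weight: dark iron disc 46 mm across and 18 mm high, standing upright, with a cylindrical knob 18 mm across on top (thin neck for the first 6 mm above the disc, then the knob; its top is 44 mm above the underside). Origin: centre of the underside, z up. Take it by the knob from above. Loose, roughly 0.25 kg.
- round_small: The small round weight: dark iron disc 30 mm across and 16 mm high, standing upright, with a cylindrical knob 16 mm across on top (thin neck for the first 6 mm above the disc, then the knob; its top is 42 mm above the underside). Origin: centre of the underside, z up. Take it by the knob from above. Loose, roughly 0.1 kg.
- well_large: The large well of the tray, home of the large round weight: a shallow round wooden cup fixed in the tray, 82 mm inside and 90 mm outside diameter, rim 14 mm above its underside, floor 3 mm above its underside. Origin: centre of the underside, which is 6 mm above the table; z up. Any of the three wells may be in any of the three places of the tray.
- well_medium: The medium well of the tray, home of the medium round weight: a shallow round wooden cup fixed in the tray, 64 mm inside and 72 mm outside diameter, rim 14 mm above its underside, floor 3 mm above its underside. Origin: centre of the underside, which is 6 mm above the table; z up. Any of the three wells may be in any of the three places of the tray.
- well_small: The small well of the tray, home of the small round weight: a shallow round wooden cup fixed in the tray, 48 mm inside and 56 mm outside diameter, rim 14 mm above its underside, floor 3 mm above its underside. Origin: centre of the underside, which is 6 mm above the table; z up. Any of the three wells may be in any of the three places of the tray.
- tray: Light-wood open tray, 306 mm long (its own x) by 106 mm wide (its own y), walls 6 mm thick and 18 mm high above the table, fixed to the table. It holds the three wells in one row along its x, 98 mm from centre to centre. Origin: centre of the underside.
- hex_large: Look-alike, does not belong: hexagonal flat dark iron weight without a knob, 60 mm across the flats, 24 mm high, pale disc in its top. Origin: centre of the underside. Loose.
- hex_small: Look-alike, does not belong: hexagonal flat dark iron weight without a knob, 42 mm across the flats, 18 mm high, pale disc in its top. Origin: centre of the underside. Loose.
- square_knob: Look-alike, does not belong: square dark iron weight, 44 by 44 mm and 18 mm high, with a knob on top 18 mm across (top 44 mm above the underside). Origin: centre of the underside. Loose.
Not all that is in view belongs to the job. What is shaped like the round_large but blue or purple is not meant.

How it is judged (in metres and radians):
At the end, for the whole second after the job is handed in: Each round weight stands upright (within 0.1 rad) and at rest on the floor of the well of its own size: centre within 12 mm of the well's axis, underside less than 6 mm above the well's underside. The hexagonal and square weights are within 20 mm of where they started (horizontal distance between round_large and well_large below 0.012 m and z of round_large in the frame of well_large between 0 and 0.006 m and angle between each of round_large, round_medium, round_small's own z axis and vertical below 0.1 rad and linear speed of each of round_large, round_medium, round_small below 0.02 m/s and horizontal distance between round_medium and well_medium below 0.012 m and z of round_medium in the frame of well_medium between 0 and 0.006 m and horizontal distance between round_small and well_small below 0.012 m and z of round_small in the frame of well_small between 0 and 0.006 m and distance of each of hex_large, hex_small, square_knob from where it was at the start of the episode below 0.02 m); the robot touches nothing.
It fails at once if the hex large weight, which does not belong, is moved more than 20 mm (distance of hex_large from where it was at the start of the episode above 0.02 m).
It fails at once if the hex small weight, which does not belong, is moved more than 20 mm (distance of hex_small from where it was at the start of the episode above 0.02 m).
It fails at once if the square knob weight, which does not belong, is moved more than 20 mm (distance of square_knob from where it was at the start of the episode above 0.02 m).
It also fails if it takes over 96 s, if anything falls off the work surface, if the arm or the gripper's body presses on something with over 40 N, if the wrist force passes 120 N, or if a joint passes its speed limit or range.

## Working session

There is one attempt and no reset: what is moved stays moved. The work goes in short steps, each a Python script; the robot and the scene stay as the last script left them, time stands still between calls to the robot, and variables do not carry over. Pictures are saved under pics/ and viewed, on a budget of 14 in all, crops included, one or two more only if the job needs it, and the job is handed in when it is done.

```bash
mkdir -p pics; ls
python3 - <<'E'
from plant import ctrl, sensors, optics
import cv2,numpy as np
for n in("top","side"):
    p,d=optics.grab_frame(n); np.savez(f"pics/{n}0.npz",p=p,d=d)
    cv2.imwrite(f"pics/{n}0.png",p[:,:,::-1]); c=optics.camera_params(n); print(n,c["mtx"].tolist(),np.round(-c["R"].T@c["t"]),np.round(c["R"],3).tolist())
print(ctrl.tcp_to_tips,sensors.read_state()["t"])
E
```

```text
pics
top [[392.31185962920773, 0.0, 315.57784275882267], [0.0, 392.31185962920773, 208.27021333125572], [0.0, 0.0, 1.0]] [361. -12. 889.] [[0.004, -1.0, 0.027], [-0.99, -0.007, -0.143], [0.143, -0.026, -0.989]]
side [[382.2003084540335, 0.0, 317.0656137617528], [0.0, 382.2003084540335, 204.70046182342045], [0.0, 0.0, 1.0]] [ 187. -683.  532.] [[0.903, -0.428, -0.017], [-0.253, -0.502, -0.827], [0.346, 0.751, -0.562]]
25.0 0.1
```

View pics/top0.png

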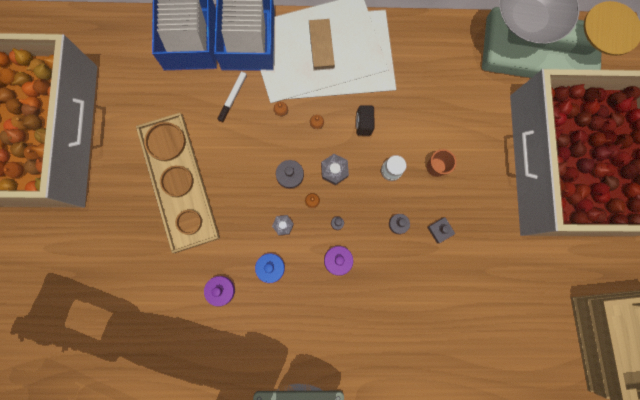

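View pics/side0.png

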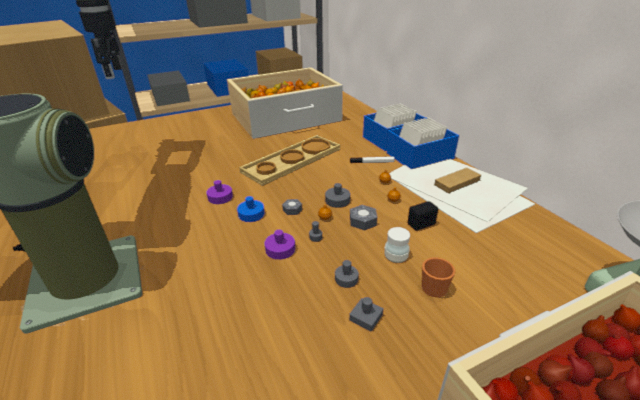

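The top view shows the large round weight near (289,174), the small near (337,223) and the medium near (400,223). The tray wells are at (166,142) large, (177,182) medium and (190,222) small. Next I'll look at enlarged crops.

Run:
```python
import cv2
p=cv2.imread("pics/top0.png")
for n,(x0,y0,x1,y1) in {"a":(265,150,465,250),"b":(130,105,230,255)}.items():
    cv2.imwrite(f"pics/crop_{n}.png",cv2.resize(p[y0:y1,x0:x1],None,fx=4,fy=4,interpolation=cv2.INTER_CUBIC))
```

```text
(no output)
```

View pics/crop_a.png

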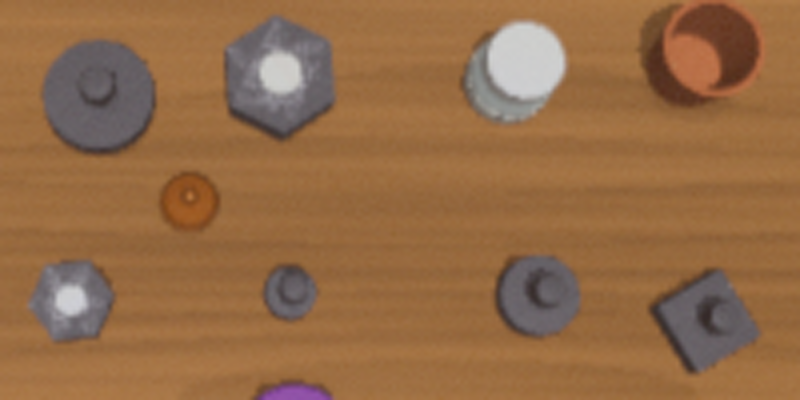

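View pics/crop_b.png

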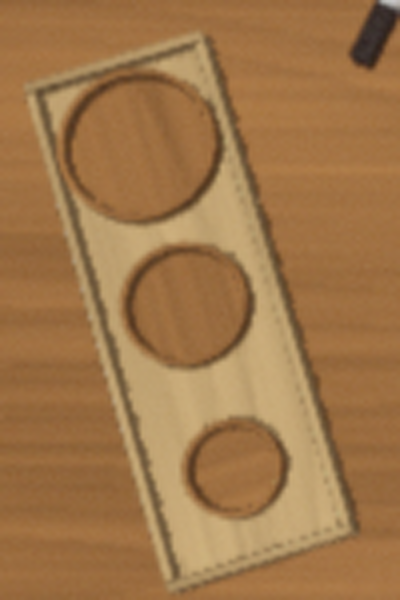

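The crops give these full-image pixels:

| Item | Large | Medium | Small |
|---|---|---|---|
| Knob top | (288.9,170.2) | (402.4,221.4) | (337.9,220.7) |
| Disc | (289.4,173.5) | (399.5,223.6) | (337.1,222.9) |
| Well rim | (165.1,141.4) | (176.9,180.9) | (189.1,221.4) |

I'll convert these and cross-check them.

```bash
cat > h.py <<'E'
from plant import ctrl, sensors, optics
import numpy as np, cv2
def px2w(cam,u,v,z):
    c=optics.camera_params(cam); R,t=np.array(c["R"]),np.array(c["t"]); o=-R.T@t
    r=R.T@np.linalg.inv(c["mtx"])@[u,v,1]; return o+r*(z-o[2])/r[2]
def w2px(cam,X):
    c=optics.camera_params(cam); p=np.array(c["mtx"])@(np.array(c["R"])@X+c["t"]); return p[:2]/p[2]
def down(a):  # tool down, closing line (y) at angle a in the world
    y=np.array([np.cos(a),np.sin(a),0]); z=np.array([0,0,-1.]); return np.column_stack([np.cross(y,z),y,z])
E
python3 - <<'E'
from h import *
P={"Lk":(288.9,170.2,48),"Ld":(289.4,173.5,22),"Mk":(402.4,221.4,44),"Md":(399.5,223.6,18),"Sk":(337.9,220.7,42),"Sd":(337.1,222.9,16),
"WL":(165.1,141.4,20),"WM":(176.9,180.9,20),"WS":(189.1,221.4,20),"sq":(265+718/4,150+314/4,44),"hexL":(335,168.5,24),"hexS":(282.7,224.7,18)}
d=np.load("pics/top0.npz")["d"]; c=optics.camera_params("top")
W={}
for k,(u,v,z) in P.items():
    X=px2w("top",u,v,z); W[k]=X
    ui,vi=int(round(u)),int(round(v)); D=d[vi,ui]
    dz=np.array(c["R"]).T@(np.linalg.inv(c["mtx"])@[u,v,1]*D-c["t"])
    print(k,X.round(1),"depth z",dz[2].round(1),"side px",w2px("side",X).round(0))
print(np.linalg.norm(W["WL"]-W["WM"]),np.linalg.norm(W["WS"]-W["WM"]))
print(sensors.read_state()["eef_rot"])
# side view crop for cross-check
p=cv2.imread("pics/side0.png")
cv2.imwrite("pics/crop_c.png",cv2.resize(p[130:300,230:380],None,fx=3.5,fy=3.5,interpolation=cv2.INTER_CUBIC))
E
```

```text
Lk [566.1  24.4  48. ] depth z 43.4 side px [337. 184.]
Ld [564.9  24.3  22. ] depth z 46.2 side px [336. 193.]
Mk [ 455.3 -223.9   44. ] depth z 40.0 side px [346. 261.]
Md [ 453.2 -223.7   18. ] depth z 43.9 side px [345. 272.]
Sk [456.1 -83.3  42. ] depth z 38.8 side px [315. 221.]
Sd [454.1 -83.6  16. ] depth z 39.4 side px [314. 231.]
WL [637.2 307.2  20. ] depth z 7.9 side px [314. 144.]
WM [545.9 275.7  20. ] depth z 9.1 side px [291. 154.]
WS [454.9 244.1  20. ] depth z 6.4 side px [265. 166.]
sq [ 440.3 -315.8   44. ] depth z 43.0 side px [365. 298.]
hexL [577.  -78.7  24. ] depth z 24.2 side px [362. 212.]
hexS [449.1  37.8  18. ] depth z 18.2 side px [291. 203.]
96.51197613655755 96.31892593057437
[[-9.71375978e-01  2.37546003e-01 -7.78583993e-04]
 [ 2.37547081e-01  9.71374184e-01 -1.89175377e-03]
 [ 3.06917845e-04 -2.02255452e-03 -9.99997908e-01]]
```

View pics/crop_c.png

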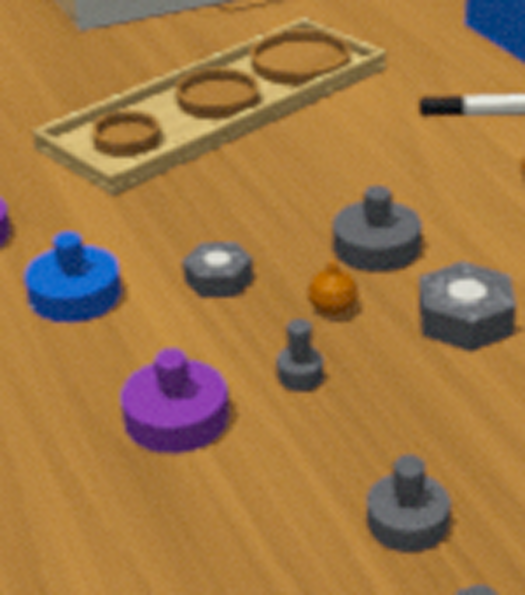

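The side view agrees to about 2 px (large knob (337.7,184.9), medium (346.9,262.6), small (315.7,223.4)). Well spacing comes out at 96.4 mm against a true 98, which is good enough. I'll move the large weight first.

```bash
cat >> h.py <<'E'
u=np.array([.945,.327]); WM=np.array([545.,275.7])
WELL={"L":WM+98*u,"M":WM,"S":WM-98*u}
OBJ={"L":(565.5,24.4),"M":(454.3,-223.8),"S":(455.,-83.4)}
DISC={"L":22,"M":18,"S":16}
UP=170
def st(msg):
    s=sensors.read_state(); print(msg,"t %.1f"%s["t"],"pos",s["eef_pos"].round(1) if hasattr(s["eef_pos"],"round") else s["eef_pos"],"w %.1f"%s["grip_width"],"F",np.round(s["force"],1))
def pick(k):
    x,y=OBJ[k]; R=down(np.arctan2(y,x)); zg=DISC[k]+28
    ctrl.gripper_to(45,force=50)
    ctrl.move_ptp([x,y,UP],R)
    if ctrl.move_l([x,y,zg],vel=90,threshold=8): st("CONTACT on approach"); return False
    ctrl.gripper_to(0,force=50); st("closed")
    ctrl.move_l([x,y,UP],vel=120); ctrl.hold(.2); st("lifted")
    return sensors.read_state()["grip_width"]>10
def place(k):
    x,y=WELL[k]; R=down(np.arctan2(y,x)); zg=DISC[k]+28+9
    ctrl.move_ptp([x,y,UP],R); ctrl.hold(.2)
    ctrl.move_l([x,y,zg+8],vel=100)
    print("touch",ctrl.move_l([x,y,zg-2],vel=25,threshold=5)); st("down")
def release():
    ctrl.gripper_to(45); p=np.array(sensors.read_state()["eef_pos"]); p[2]=UP
    ctrl.move_l(p,vel=150); st("released")
def snap(cam,name,box=None,f=1):
    p,d=optics.grab_frame(cam); np.savez(f"pics/{name}.npz",p=p,d=d); p=p[:,:,::-1]
    if box: p=p[box[1]:box[3],box[0]:box[2]]
    cv2.imwrite(f"pics/{name}.png",cv2.resize(p,None,fx=f,fy=f,interpolation=cv2.INTER_CUBIC))
E
python3 - <<'E'
from h import *
if pick("L"):
    x,y=WELL["L"]; ctrl.move_ptp([x,y,UP],down(np.arctan2(y,x))); ctrl.move_l([x,y,75],vel=100); st("above")
    snap("side","s1",(230,80,400,230),4)
E
```

```text
closed t 5.0 pos [565.5  24.4  50. ] w 0.2 F [-0.2 -0.2  0.6]
lifted t 6.3 pos [564.9  24.4 169. ] w 0.1 F [-0.7  0.6  0.4]
```

The gripper closed on nothing, so I'll look.

Run:
```python
from h import *
snap("side","s1",(240,90,440,240),4)
```

```text
(no output)
```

View pics/s1.png

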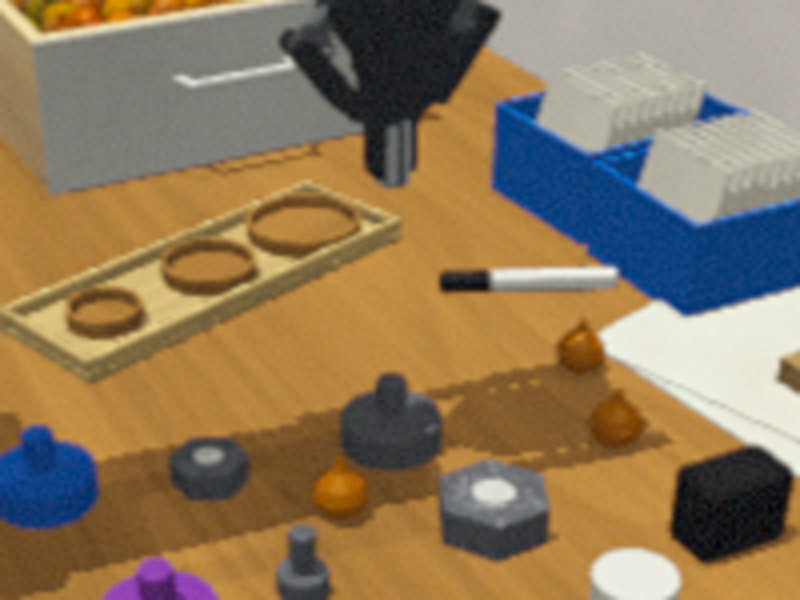

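The large weight hasn't moved (knob top (338,185)). The closed tips are at about (337.5,135.5). I'll compare that with the projection of the reported tip position, and check depth in the top view.

Run:
```python
from h import *
for z in (154,144,134,120): print(z,w2px("side",[564.9,24.4,z]).round(1))
print(w2px("side",[566,24.4,48]))
snap("top","t1",(240,100,400,220),5)
```

```text
154 [336.7 144.2]
144 [336.7 148.2]
134 [336.6 152.1]
120 [336.6 157.5]
[336.60570178 183.81354983]
```

View pics/t1.png

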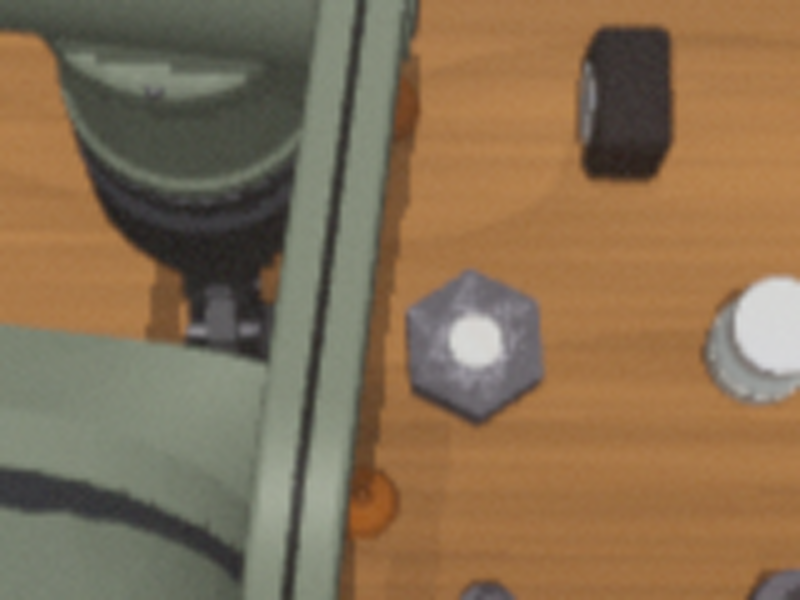

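Run:
```python
from h import *
def pt(cam,D,u,v):
    c=optics.camera_params(cam); d=D[v,u]; return (np.array(c["R"]).T@(np.linalg.inv(c["mtx"])@[u,v,1]*d-c["t"])).round(1)
D=np.load("pics/s1.npz")["d"]
for u,v in [(337,134),(339,134),(335,133),(337,130),(341,128),(334,126),(338,124),(338,187),(337,195)]: print(u,v,pt("side",D,u,v))
s=sensors.read_state(); print(s["eef_pos"],s["q"],s["eef_rot"])
```

```text
337 134 [559.3  13.4 184.5]
339 134 [564.4  13.5 183.4]
335 133 [556.6  17.9 185.6]
337 130 [559.2  13.4 194. ]
341 128 [568.8  12.8 197. ]
334 126 [552.6  15.2 203.9]
338 124 [560.8  12.3 208. ]
338 187 [565.6  16.2  43.5]
337 195 [563.7  17.3  20.3]
[565.19642134  24.42751439 169.39277947] [-1.09791233e-01  2.36922799e-01  1.62025701e+00  3.03967719e-05
  1.28548535e+00 -1.52867766e-01] [[-4.30545471e-02  9.99072158e-01 -1.06285224e-03]
 [ 9.99072705e-01  4.30547265e-02  1.46507643e-04]
 [ 1.92132519e-04 -1.05555884e-03 -9.99999424e-01]]
```

Depth puts the shut tips at about z = 183, with xy correct. The stated tool frame would put them at 144, so the real tips stand about 39 mm higher than stated. I'll check at a lower pose before grasping.

Run:
```python
from h import *
print("start tips pred",w2px("side",[136.6,558.5,198]), w2px("side",[136.6,558.5,237]))
x,y=OBJ["L"]
ctrl.gripper_to(45,force=50)
print(ctrl.move_l([x,y,32],vel=90,threshold=8)); st("low")
snap("side","s2",(280,120,400,220),6)
```

```text
start tips pred [118.97753267  88.76215891] [114.7313888  75.0052178]
False
low t 8.6 pos [566.1  24.3  32.7] w 45.0 F [-0.3 -0.5 -0.4]
```

View pics/s2.png

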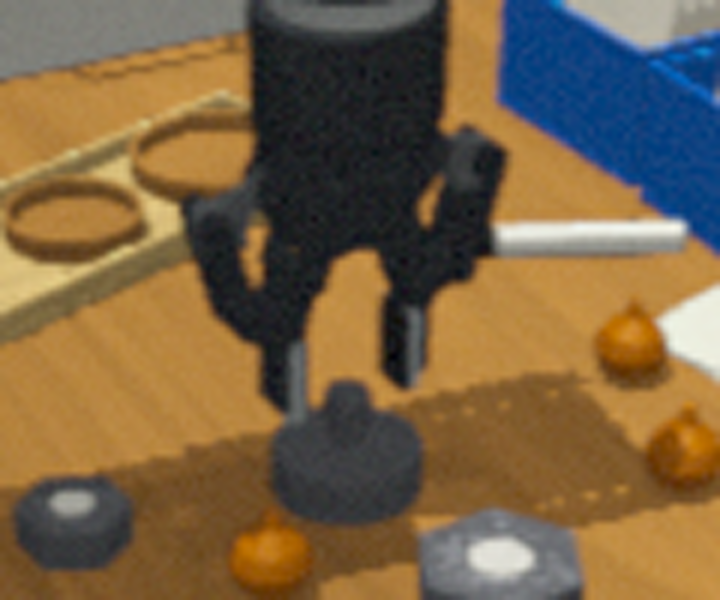

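The fingers straddle the knob and the tips are level with its top, at (328,189) and (347.5,184). That confirms the offset, so I'll descend 19 mm more and grasp.

```bash
sed -i 's/zg=DISC\[k\]+28/zg=DISC[k]-9/' h.py
python3 - <<'E'
from h import *
x,y=OBJ["L"]
print(ctrl.move_l([x,y,13],vel=40,threshold=8)); st("low")
ctrl.gripper_to(0,force=50); st("closed")
if sensors.read_state()["grip_width"]>10:
    ctrl.move_l([x,y,UP],vel=120); st("lifted")
    x,y=WELL["L"]; ctrl.move_ptp([x,y,UP],down(np.arctan2(y,x))); ctrl.move_l([x,y,50],vel=100); st("above")
snap("side","s3",(250,80,390,200),5)
E
```

```text
False
low t 9.3 pos [565.3  24.4  12.7] w 44.9 F [-0.3  0.7 -0.1]
closed t 9.7 pos [566.9  24.3  14.3] w 18.0 F [-0.1  0.4  5.6]
lifted t 11.1 pos [564.6  24.5 168.8] w 18.4 F [-0.6  0.5 -5.7]
above t 13.6 pos [638.6 308.1  51.3] w 18.3 F [ 0.  -0.6 -5. ]
```

View pics/s3.png

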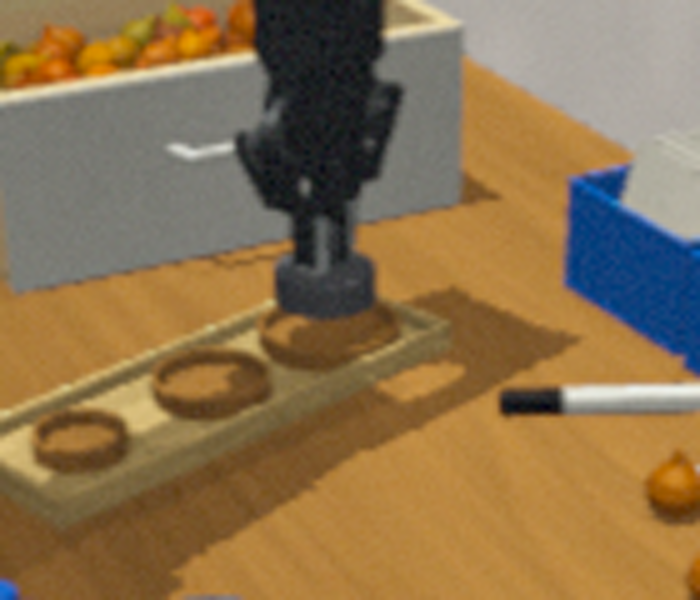

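The weight hangs upright over the large well: disc underside at about (315,140.6), rim centre at about (316,146), which lines up once lowered. Next I'll place it, then fetch the medium and small weights.

Run:
```python
from h import *
x,y=WELL["L"]
print("touch",ctrl.move_l([x,y,18],vel=25,threshold=4)); st("down"); release()
if pick("M"): place("M")
```

```text
touch True
down t 14.6 pos [637.2 307.6  23.4] w 18.5 F [ 0.4 -0.7  5.9]
released t 16.1 pos [634.2 306.5 168.2] w 44.8 F [0.3 0.7 0.8]
closed t 20.7 pos [ 455.2 -224.4   10.2] w 16.2 F [-0.2  1.1  5.3]
lifted t 22.4 pos [ 454.  -223.6  169.3] w 16.1 F [ 0.2  0.1 -2.4]
touch True
down t 26.4 pos [545.8 276.   19.3] w 16.3 F [-1.1 -0.5  3.6]
```

Both touched at floor height, exactly 9 mm above the pick height. I'll continue with the small weight.

Run:
```python
from h import *
release()
if pick("S"):
    place("S"); release()
    ctrl.move_ptp([400,-50,250],down(np.arctan2(-50,400)))
    ctrl.hold(.3); st("end")
    snap("top","t2",(130,100,230,260),3.7);
```

```text
released t 27.9 pos [542.9 275.  168.6] w 45.1 F [-0.3  0.1  0.2]
closed t 31.9 pos [456.1 -83.8   8.2] w 14.5 F [-0.8  0.4  7.3]
lifted t 33.6 pos [454.6 -83.3 169.4] w 14.3 F [-0.6  0.3 -0.3]
touch True
down t 37.0 pos [453.1 243.9  17.3] w 14.1 F [-0.1 -0.5  4.1]
released t 38.5 pos [450.9 243.2 168.8] w 44.8 F [-0.8  0.1 -0.5]
end t 40.0 pos [400.1 -49.3 249.7] w 45.1 F [ 0.6  0.2 -0. ]
```

View pics/t2.png

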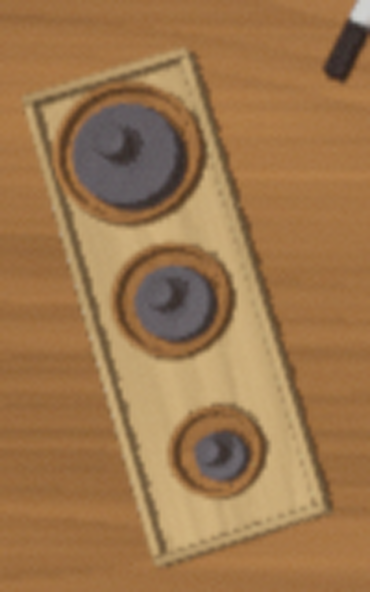

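All three discs lie inside their own wells. Crop pixels, disc against rim: large (130,154)/(132,153), medium (174,301)/(174,300), small (221,455)/(219,450). I'll compute the offsets with parallax and check that the look-alikes haven't moved.

Run:
```python
from h import *
f=lambda c,z:px2w("top",c[0]/3.7+130,c[1]/3.7+100,z)[:2]
for k,d,r in [("L",(130,154),(132,153)),("M",(174,301),(174,300)),("S",(221,455),(219,450))]:
    o=f(d,9+DISC[k])-f(r,20); print(k,o.round(1),np.linalg.norm(o).round(1))
ctrl.move_ptp([140,558,230],down(1.33)); st("clear")
snap("top","t3",(265,150,465,250),4)
a=np.load("pics/t3.npz")["p"].astype(np.float32).mean(2); b=np.load("pics/top0.npz")["p"].astype(np.float32).mean(2)
for n,(x0,y0,x1,y1) in {"hexL":(318,150,352,190),"hexS":(270,212,296,238),"sq":(426,215,458,246)}.items():
    print(n,cv2.phaseCorrelate(b[y0:y1,x0:x1].copy(),a[y0:y1,x0:x1].copy()))
```

```text
L [-4.1 -2.9] 5.0
M [-2.1 -2.4] 3.2
S [-3.5 -2.8] 4.5
clear t 42.4 pos [141.  557.7 230.1] w 45.1 F [ 0.3 -0.2  0.3]
hexL ((-0.14455054404099243, 0.04795237810269626), 1.011714615424474)
hexS ((0.5728710630391838, 0.5994633763416015), 1.0029202416764038)
sq ((0.0008754590297748166, -0.049998581120490826), 0.971949468832463)
```

View pics/t3.png

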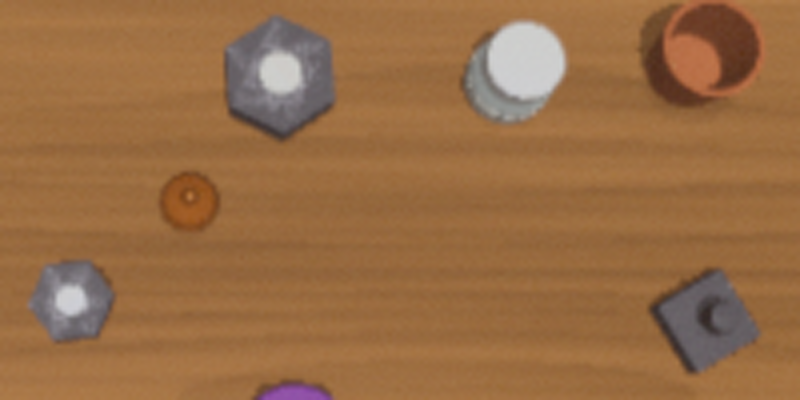

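The hexagonal and square weights are where they started: (280,75), (71,299) and (710,318) in the crop, unchanged. All offsets are at most 5 mm against the 12 mm limit, and the arm is clear, so I'll hand in.

```bash
python3 -c "
from plant import ctrl
ctrl.finish_job()"
```

```text
the job is handed in; nothing more can be done
```

All three round weights are in the wells of their own size and the job is handed in, at about 42 s of the 96 s allowed. No verdict is reported.

- **Centring:** measured from the top camera, the weights sit about 5.0 mm (large), 3.2 mm (medium) and 4.5 mm (small) from their well axes. The limit is 12 mm.
- **Seating:** each weight made contact about 9 mm above the height it was picked at, which matches the well floor. In the picture they look upright; I did not measure tilt separately.
- **Look-alikes:** the large hexagonal and square weights shifted under 0.2 pixels between pictures. The small hexagonal one read about 0.8 pixels (under 2 mm), with no visible change. The limit is 20 mm.
- **Robot:** the arm was parked clear of everything before hand-in.

**Checks that failed or disagreed:**
- **First grasp:** the first grasp of the large weight closed on air. The real fingertips stand about 39 mm higher than the stated tool frame implies. I found this from the side camera's depth, confirmed it with a picture at a lower height, and corrected for it.
- **Well spacing:** it measured 96.4 mm against the stated 98 mm, so I used 98 mm for the targets.

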